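# Hold the spread snap ring in line with the spindle groove

## Task

Two circlip pliers stand in the wooden tool tray, each with a snap ring on its tips: take the pair with the larger ring by its handles from above, squeeze the handles right together so that the ring spreads, and lift it out. Slide the spread ring down over the steel stub of the turning stand, level and centred, until the whole ring is in line with the groove, without ramming or resting it on the stand. Finish there, still holding the pliers squeezed and the ring spread, clear of the stub all round, and leave everything else in its place.

Things in the scene. Friction and masses are not known exactly. Their poses are not given: they have to be found in the camera images.
- pliers_grip (a point): Circlip pliers with the LARGER ring, 187 mm tall, 0.23 kg, standing in the tray on the ring, tips down. This point is half-way between the two black handles at the height to grip them, 155 mm straight above the ring's centre. z up; handles on the +y and -y sides, closing along y; each 14 mm wide in x, from 33 mm below to 30 mm above this point; over their outsides here 62 mm relaxed, 43 mm squeezed.
- pliers_l (a joint): How far the handles are squeezed, rad per handle: 0 relaxed, about 0.133 at the stop; the ring is then fully spread and the handles' outer faces upright. A spring opens them: squeezing to the stop takes about 10 N on each handle at pliers_grip, so grip with 25 N or more.
- pliers_pivot (a point): The pliers' pivot, 70 mm straight below pliers_grip and 85 mm above the ring's centre. Below it the jaws are cranked 28 mm out towards +x and run down to the ring's two lugs, so the space under the pivot is free for the stub.
- pliers_ring (a point): Centre of the larger snap ring (steel, 4 mm thick, level; point half-way up it), straight below pliers_grip, same axes. It stays on the pliers' tips. About 59 mm over the outside; lugs and gap towards +x, reaching 39 mm from the centre. Opening about 32 mm across when relaxed (too narrow for the stub), 43 mm when the handles are at the stop.
- groove (a point): Centre of the groove in the upright steel stub of the fixed round turning stand (green foot, wooden platter 180 mm across), on the stub's axis, half-way up the groove, 71 mm above the bench. Groove 10 mm high, 29 mm in diameter; stub 36 mm in diameter above and below it. The steel washer (68 mm across) round the stub's foot is 11 mm below this point, the platter 15 mm. z up.
- stub_top (a point): Centre of the stub's flat top, 22 mm above the groove's centre; the top 5 mm taper from 36 to 28 mm in diameter.
- tray: Fixed open wooden tool tray, 240 mm (x) by 300 mm (y), walls 6 mm thick and 45 mm high, floor 6 mm above the bench; origin at the centre of its underside.
- pliers_small_grip (a point): Bystander: the other circlip pliers, the same but with a SMALLER ring (about 39 mm over the outside), standing in the same tray; the point half-way between its handles, 157 mm above its foot. Leave it.
- punch_a_center (a point): Bystander: square steel chasing punch lying in the tray, 8 x 8 x 110 mm; its centre.
- punch_b_center (a point): Bystander: a second square chasing punch lying in the tray, 8 x 8 x 110 mm, with a wider tip; its centre.
- rosette: Bystander: small brass rosette, 32 mm across, 8 mm high, lying in the tray; origin under its centre.
- spacer: Bystander: brass spacer ring, 26 mm across, 8 mm high, lying on the stand's platter 64 mm from the stub's axis; origin under its centre.
- hammer: Bystander: chasing hammer, 240 mm long, lying on the bench at the left side; origin under its middle.
- wax_jar: Bystander: amber glass jar with a metal cap, 60 mm across, 70 mm high, on the bench at the far side; origin under its centre.
- brass_lid: Bystander: round brass lid with a knob, 80 mm across, 28 mm high, on the bench at the far side; origin under its centre.
Not all that is in view belongs to the job. What is shaped like the part that bears groove but red is not meant.

How it is judged:
On the way, in this order (a step that is already met when the one before it is completed fails the run):
1. the larger ring, spread by squeezing the pliers, is lifted clear of the tray (value of joint pliers_l above 0.113 rad and contact force between the fingers and pliers above 4 N and height (world z) of pliers_ring above 0.06 m), for 0.2 s.
2. the spread ring is above the stub, in line with it (value of joint pliers_l above 0.113 rad and z of pliers_ring in the frame of stand above 0.09 m and horizontal distance between pliers_ring and stub_top below 0.006 m), for 0.1 s.
At the end, for the whole second after the job is handed in: The larger ring is round the stub, centre within 3 mm of the groove's in height and sideways, level within 5 degrees, spread (handles 0.113 rad or more), not touching the stand, still, and held by the gripper on the pliers (over 4 N); no bystander moved over 30 mm (value of joint pliers_l above 0.113 rad and contact force between the fingers and pliers above 4 N and z of pliers_ring in the frame of groove between -0.003 and 0.003 m and horizontal distance between pliers_ring and groove below 0.003 m and angle between pliers_ring's own z axis and vertical below 0.09 rad and contact force between pliers and stand below 0.5 N and linear speed of pliers below 0.02 m/s); the arm keeps its last pose, push and grip.
It fails at once if the pliers or ring rammed against the stand (over 20 N) (contact force between pliers and stand above 20 N).
It fails at once if a bystander pushed more than 30 mm from its place (distance of any of pliers_small_grip, punch_a_center, punch_b_center, rosette, spacer, hammer, wax_jar, brass_lid from where it was at the start of the episode above 0.03 m).
It also fails if it takes over 48 s, if anything falls off the work surface, if the arm or the gripper's body presses on something with over 40 N, if the wrist force passes 120 N, or if a joint passes its speed limit or range.

## Robot

A 6-joint arm with a two-finger parallel gripper is mounted at the origin on the work surface. World frame = base frame: x ahead of the robot, y to its left, z up, the work surface at z = 0. Lengths are in m, angles in rad, forces in N, time in s.
With the tool pointing down it reaches from about 0.25 to 0.775 m from the base axis. Payload 4 kg.
Tool frame: the origin (TCP) lies at the very end of the fingers, on their centre line; the grasp point (between the pads) lies 19 mm behind it; z points along the fingers, y is the line along which they close (so a half turn about z gives the same grasp; the last joint's range is limited). The gripper opens to 94 mm and grips with 3 to 60 N. Pads are 16 mm wide; open, the fingers measure 119 mm over their backs; the gripper's body (75 mm by 177 mm) begins 78 mm behind the grasp point.
Start: joints at [1.214, 0.087, 1.371, -0, 1.684, -0.103], TCP at [0.138, 0.532, 0.206] pointing down, gripper open.
Joint ranges: [-3.1, 3.1], [-0.76, 2.03], [0.27, 2.55], [-1.08, 4.22], [0.17, 2.65], [-2.57, 2.57]. Speed limits (rad/s): [2.79, 2.79, 3.14, 3.14, 3.14, 3.14].

## Interface

Orientations are given as [roll, pitch, yaw] about the fixed x, y, z axes, in that order (R = Rz(yaw) Ry(pitch) Rx(roll)).
In Python, from cell import env gives the robot as it stands. The module is installed in compiled form; this text tells all that it offers.
- The arm moves only by the tool arm_command, never from a script. Its argument "commands" is a list of rows, each an object of numbers: "tx", "ty", "tz": the shift along the tool's x, y, z normalised to -1 to 1, where 1 is 0.05 m; "yaw": the turn about the tool's z normalised to -1 to 1, where 1 is 5 degrees. In form: [{"tx": .., "ty": .., "tz": .., "yaw": ..}, ...]. A call has 1 to 20 rows; each row shifts and turns the commanded pose from where the row before left it, along the tool's axes as they then stand; what a row does not reach is not made up. A row lasts 1/10 s, in which the tool goes at most 50 mm and 8.59 degrees, less where a joint would pass 70% of its speed; a pose out of reach is approached as far as the arm can. A call with a number of a shift or a turn outside -1 to 1 is refused whole. A call with a gripper value outside its range is refused whole. "hand" is the opening, from -1 (shut) to 1 (fully open), set as the call begins (left out, the last holds). The fingers move at their own pace and stop on an object; "newtons" is the grip in N (left out, the last holds). Time passes only in rows, so rows that do not move let the fingers close. It gives the time, the measured TCP pose, the force, the opening and the grip force at its end, in the units of the state.
- env.sense(): the state, without advancing time (a new reading comes with each control period).
- env.camera(name): name is "scene" or "top" or "wrist"; returns the picture (420x560x3 uint8, red, green, blue); there is no depth.
- env.camera_params(name): a dict with "fx", "fy", "cx", "cy" (pixels), "k1" (the pictures are not rectified: a ray, as slopes to the right and down, at radius r is drawn at 1 + k1 r^2 times it, then the intrinsics apply), "view" (4x4, takes a point from world to camera coordinates). Camera axes: x right, y up, looking along -z (the intrinsics and any distortion apply to the point x, -y, -z); pixel columns grow to the right and rows downward; lengths in m; the calibration is good to about 2 mm. A picture is of the moment at which its call begins: read the wrist's pose just before it. camera_params takes no time and is no camera call; for the wrist camera it gives the pose at the moment of the call.
- env.sign_off(): hands the job in; it is judged then, once.
The state is a dict: "time": time; "qpos": joint angles; "joint_velocities": joint speeds; "joint_efforts": joint torques, N m; "eef_pos": TCP position; "tool_rot": TCP orientation; "wrist_force": force on the tool from outside, world axes, zero at the start; "wrist_torque": the same for the moment, N m; "width": opening from 0.0 (shut) to 1.0 (fully open); "gripper_force": force on a finger pad.
Only numpy, scipy, OpenCV 4.12 (cv2) and the standard library are available. Lean on these libraries where they do the work, as an engineer would, in place of code of your own. Each camera call takes 0.05 s, during which the arm holds its last target. There are 200 camera calls.

## Working session

There is one attempt and no reset: what is moved stays moved. The work goes in short steps, Python scripts to look and compute and a tool call to move; the robot and the scene stay as the last step left them, time stands still between calls to the robot, and variables do not carry over. Pictures are saved under pics/ and viewed, at most 10 in all, crops included, and the job is handed in when it is done.

Besides the shell and the picture viewer there is one more tool, called after "Call:" as a command line: name --argument value ..., lists and objects as JSON in quotes. arm_command: Moves the arm, as the interface text tells. Scaled input: -1 to 1 covers 0.05 m each way for a shift and 5 degrees each way for a turn. Its arguments: {"type":"object","properties":{"commands":{"type":"array","items":{"type":"object","properties":{"tx":{"type":"number","minimum":-1,"maximum":1},"ty":{"type":"number","minimum":-1,"maximum":1},"tz":{"type":"number","minimum":-1,"maximum":1},"yaw":{"type":"number","minimum":-1,"maximum":1}}}},"hand":{"type":"number"},"newtons":{"type":"number"}},"required":["commands"]}

```bash
mkdir -p pics; cat > h.py <<'E'
import numpy as np, cv2
from cell import env
def shot(n,f):
    p=env.camera_params(n); im=env.camera(n); cv2.imwrite('pics/'+f,im[:,:,::-1]); 
    np.save('pics/'+f[:-4]+'.npy',np.array([p['fx'],p['fy'],p['cx'],p['cy'],p['k1']]+list(np.array(p['view']).ravel()))); return im
def par(f):
    a=np.load('pics/'+f+'.npy'); return a[:5],a[5:].reshape(4,4)
def ray(f,u,v):
    (fx,fy,cx,cy,k),V=par(f); xd,yd=(u-cx)/fx,(v-cy)/fy; x,y=xd,yd
    for _ in range(20):
        s=1+k*(x*x+y*y); x,y=xd/s,yd/s
    R=V[:3,:3]; d=R.T@np.array([x,-y,-1]); return -R.T@V[:3,3], d/np.linalg.norm(d)
def onz(f,u,v,z):
    o,d=ray(f,u,v); return o+d*(z-o[2])/d[2]
def proj(f,P):
    (fx,fy,cx,cy,k),V=par(f); c=V[:3,:3]@np.array(P)+V[:3,3]; x,y=c[0]/-c[2],-c[1]/-c[2]; s=1+k*(x*x+y*y)
    return np.array([cx+fx*x*s,cy+fy*y*s])
def tri(obs):
    A=np.zeros((3,3));b=np.zeros(3)
    for f,u,v in obs:
        o,d=ray(f,u,v);M=np.eye(3)-np.outer(d,d);A+=M;b+=M@o
    return np.linalg.solve(A,b)
E
python3 - <<'E'
from h import *
a=shot('scene','s0.png');b=shot('top','t0.png');c=shot('wrist','w0.png')
cv2.imwrite('pics/all.png',cv2.resize(np.vstack([np.hstack([a,b])]),(800,300))[:,:,::-1])
print(env.sense())
for f in('s0','t0','w0'): print(ray(f,280,210))
E
```

```text
{'time': 0.15, 'qpos': array([ 1.21391690e+00,  8.77986336e-02,  1.37188055e+00, -3.03855303e-05,
        1.68360387e+00, -1.03096814e-01]), 'joint_velocities': array([-1.71247081e-03, -7.96080912e-04, -4.59644921e-03, -4.71704087e-05,
        2.59669055e-04, -1.08821771e-03]), 'joint_efforts': array([ 1.35932794e-03, -3.40643191e+01, -3.02794003e+01,  7.17471074e-02,
        3.05265561e-02, -1.23289883e-04]), 'eef_pos': array([0.13795379, 0.53198766, 0.2045792 ]), 'tool_rot': array([-3.13990812e+00, -1.43928219e-04,  2.88780652e+00]), 'wrist_force': array([ 0.54276164, -0.75658206, -0.2629215 ]), 'wrist_torque': array([ 0.03035905, -0.03733315, -0.03389525]), 'gripper_force': 0.0, 'width': 1.0028125920259512}
(array([ 1.82895318, -0.18443378,  1.01472583]), array([-0.81916522,  0.16486562, -0.54935205]))
(array([0.28172225, 0.07577023, 1.3849012 ]), array([ 0.18767304, -0.00338137, -0.98222574]))
(array([0.07398811, 0.54972102, 0.38460742]), array([ 0.23129283, -0.07463974, -0.97001677]))
```

View pics/t0.png

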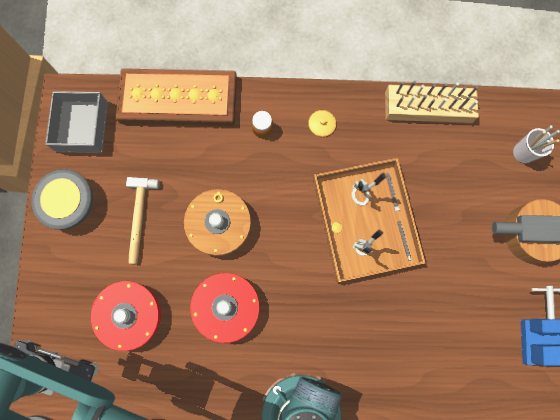

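View pics/s0.png

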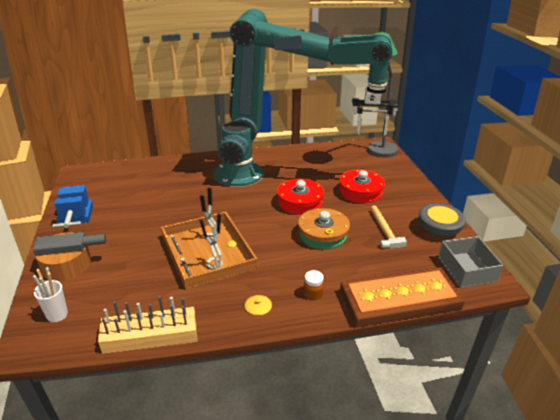

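Top view: two pliers in the tray, one with its ring at (361,193) and one at (362,247). The wooden stand's stub is at (217,221), with red look-alike stands at (225,307) and (124,316). The ring at (361,193) looks larger, so I'll check it in a close crop.

```bash
python3 - <<'E'
from h import *
t=cv2.imread('pics/t0.png')
a=cv2.resize(t[150:290,310:430],None,fx=4,fy=4,interpolation=cv2.INTER_CUBIC)
b=cv2.resize(t[180:260,180:255],None,fx=4,fy=4,interpolation=cv2.INTER_CUBIC)
c=np.zeros((560,780,3),np.uint8);c[:,:480]=a;c[:320,480:780]=b
cv2.imwrite('pics/c0.png',c)
print(onz('t0',361,193,.008),onz('t0',362,247,.008),onz('t0',217,221,.09),onz('s0',324,216,.09))
E
```

```text
[ 0.60015172 -0.15541765  0.008     ] [ 0.44767205 -0.15771464  0.008     ] [0.49507443 0.234833   0.09      ] [0.51508813 0.23380313 0.09      ]
```

View pics/c0.png

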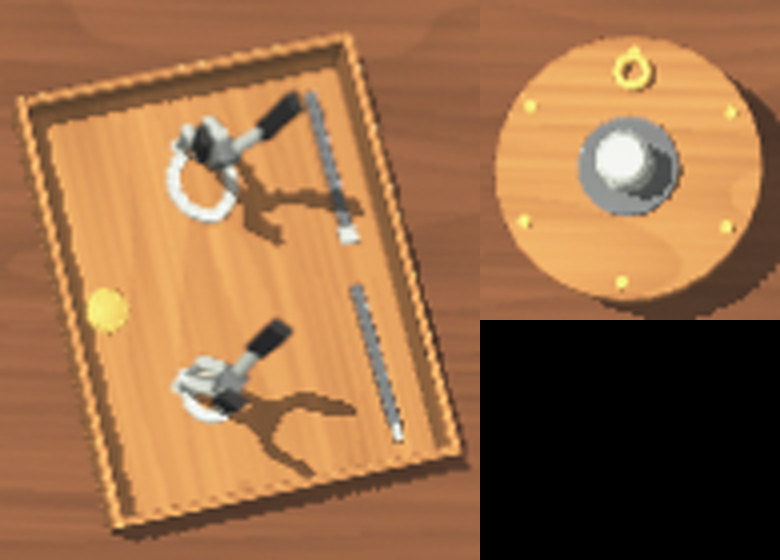

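The crop confirms it: the larger ring is the upper pair, ring centre about px (360.5,196.5), with handle ends at (362,185) and (380,180), so it is yawed about 15°. The target is the wooden stand with the stub at (217,221), not the red ones. Next I lift, turn and move to a hover above the pliers.

Call:
arm_command --commands '[{"tz": -0.32, "yaw": -1}, {"tz": -0.32, "yaw": -1}, {"tz": -0.32, "yaw": -1}, {"tz": -0.32, "yaw": -1}, {"tz": -0.32, "yaw": -1}, {"tz": -0.32, "yaw": -1}, {"tx": -0.25, "ty": -0.78}, {"tx": -0.25, "ty": -0.78}, {"tx": -0.25, "ty": -0.78}, {"tx": -0.25, "ty": -0.78}, {"tx": -0.25, "ty": -0.78}, {"tx": -0.25, "ty": -0.78}, {"tx": -0.25, "ty": -0.78}, {"tx": -0.25, "ty": -0.78}, {"tx": -0.25, "ty": -0.78}, {"tx": -0.25, "ty": -0.78}, {"tx": -0.25, "ty": -0.78}, {"tx": -0.25, "ty": -0.78}, {"tx": -0.25, "ty": -0.78}, {"tx": -0.25, "ty": -0.78}]' --hand 1 --newtons 40

```text
invalid input at $.commands[0]: expected keys tx, ty, tz, yaw
```

Call:
arm_command --commands '[{"tx": -0.25, "ty": -0.78}, {"tx": -0.25, "ty": -0.78}, {"tx": -0.25, "ty": -0.78}, {"tx": -0.25, "ty": -0.78}, {"tx": -0.25, "ty": -0.78}, {"tx": -0.25, "ty": -0.7}, {}, {}]'

```text
invalid input at $.commands[0]: expected keys tx, ty, tz, yaw
```

```bash
python3 - <<'E'
from h import *
s=env.sense();print(s['time'],s['eef_pos'],s['tool_rot'],s['qpos'])
a=shot('wrist','w1.png')
for P in [(.59,-.154,.008),(.59,-.154,.163)]: print(proj('w1',P))
E
```

```text
0.15 [0.13795379 0.53198766 0.2045792 ] [-3.13990812e+00 -1.43928219e-04  2.88780652e+00] [ 1.21391690e+00  8.77986336e-02  1.37188055e+00 -3.03855303e-05
  1.68360387e+00 -1.03096814e-01]
[-17.92201004 518.00615276]
[-79.61721725 605.17736672]
```

View pics/w1.png

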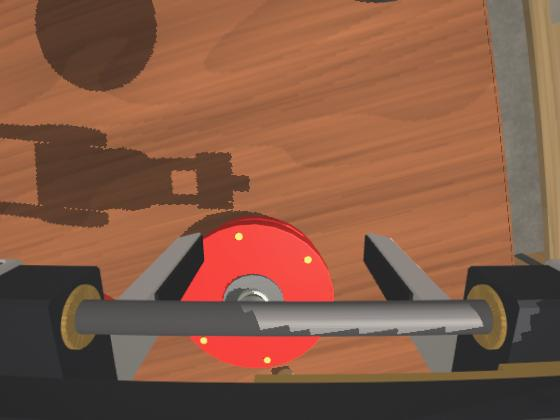

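The moves were refused because every row needs all four keys, so the arm has not moved. The picture shows only a red stand below the gripper at (255,300). I'm resending with all keys.

Call:
arm_command --commands '[{"tx": 0, "ty": 0, "tz": -0.32, "yaw": -1}, {"tx": 0, "ty": 0, "tz": -0.32, "yaw": -1}, {"tx": 0, "ty": 0, "tz": -0.32, "yaw": -1}, {"tx": 0, "ty": 0, "tz": -0.32, "yaw": -1}, {"tx": 0, "ty": 0, "tz": -0.32, "yaw": -1}, {"tx": 0, "ty": 0, "tz": -0.32, "yaw": -1}, {"tx": -0.25, "ty": -0.78, "tz": 0, "yaw": 0}, {"tx": -0.25, "ty": -0.78, "tz": 0, "yaw": 0}, {"tx": -0.25, "ty": -0.78, "tz": 0, "yaw": 0}, {"tx": -0.25, "ty": -0.78, "tz": 0, "yaw": 0}, {"tx": -0.25, "ty": -0.78, "tz": 0, "yaw": 0}, {"tx": -0.25, "ty": -0.78, "tz": 0, "yaw": 0}, {"tx": -0.25, "ty": -0.78, "tz": 0, "yaw": 0}, {"tx": -0.25, "ty": -0.78, "tz": 0, "yaw": 0}, {"tx": -0.25, "ty": -0.78, "tz": 0, "yaw": 0}, {"tx": -0.25, "ty": -0.78, "tz": 0, "yaw": 0}, {"tx": -0.25, "ty": -0.78, "tz": 0, "yaw": 0}, {"tx": -0.25, "ty": -0.78, "tz": 0, "yaw": 0}, {"tx": -0.25, "ty": -0.78, "tz": 0, "yaw": 0}, {"tx": -0.25, "ty": -0.78, "tz": 0, "yaw": 0}]' --hand 1 --newtons 40

```text
time: 2.2
eef_pos: [0.4529, 0.0512, 0.3014]
tool_rot: [3.141, 0.0, -2.872]
wrist_force: [0.8, 0.5, -0.3]
width: 0.999
gripper_force: 0.0
```

Call:
arm_command --commands '[{"tx": -0.25, "ty": -0.78, "tz": 0, "yaw": 0}, {"tx": -0.25, "ty": -0.78, "tz": 0, "yaw": 0}, {"tx": -0.25, "ty": -0.78, "tz": 0, "yaw": 0}, {"tx": -0.25, "ty": -0.78, "tz": 0, "yaw": 0}, {"tx": -0.25, "ty": -0.7, "tz": 0, "yaw": 0}, {"tx": 0, "ty": 0, "tz": 0, "yaw": 0}, {"tx": 0, "ty": 0, "tz": 0, "yaw": 0}, {"tx": 0, "ty": 0, "tz": 0, "yaw": 0}]'

```text
time: 3.0
eef_pos: [0.563, -0.1138, 0.3017]
tool_rot: [3.141, 0.0, -2.871]
wrist_force: [1.5, 1.1, -0.6]
width: 0.997
gripper_force: 0.0
```

```bash
python3 - <<'E'
from h import *
s=env.sense();print(s['time'],s['eef_pos'],s['tool_rot'],s['qpos'])
a=shot('wrist','w1.png');shot('top','t1.png')
for P in [(.59,-.154,.008),(.59,-.154,.163)]: print(proj('w1',P))
E
```

```text
3.0 [ 0.56303224 -0.11375264  0.30174727] [ 3.14116517e+00  2.08173105e-04 -2.87090695e+00] [-2.98338271e-01  1.44826709e-01  1.11811162e+00  4.95600503e-04
  1.87870925e+00 -2.13967015e+00]
[252.7868881  185.83527628]
[238.45561612 211.77782648]
```

View pics/w1.png

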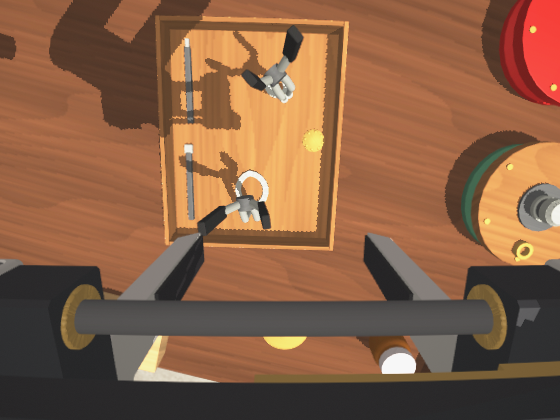

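Wrist view: the larger ring is centred at (253,186), matching my prediction of (253,186). Its black handles run from the pivot to ends near (203,228) and (267,228). I'll get the handle axis from black masks in both views.

```bash
python3 - <<'E'
from h import *
for f,(x0,x1,y0,y1) in {'w1':(195,280,170,242),'t0':(350,390,165,205)}.items():
    im=cv2.imread(f'pics/{f}.png'); g=im.max(2)
    m=np.zeros(g.shape,np.uint8); m[y0:y1,x0:x1]=(g[y0:y1,x0:x1]<60)
    n,l,st,c=cv2.connectedComponentsWithStats(m)
    for i in range(1,n):
        if st[i,4]>8:
            ys,xs=np.nonzero(l==i); r=cv2.minAreaRect(np.c_[xs,ys].astype(np.float32)); print(f,st[i],c[i].round(1),cv2.boxPoints(r).round(0).tolist())
# ring: bright mask ellipse
im=cv2.imread('pics/w1.png'); m=np.zeros(im.shape[:2],np.uint8); m[165:212,230:275]=(im[165:212,230:275].min(2)>170)
ys,xs=np.nonzero(m);print('ring',xs.min(),xs.max(),ys.min(),ys.max())
im=cv2.resize(im[165:245,190:285],None,fx=6,fy=6,interpolation=cv2.INTER_CUBIC); cv2.imwrite('pics/c1.png',im)
E
```

```text
w1 [258 202  10  23 112] [261.9 210. ] [[256.0, 202.0], [264.0, 201.0], [269.0, 222.0], [262.0, 224.0]]
w1 [199 206  27  28 347] [213.6 218.3] [[198.0, 223.0], [221.0, 203.0], [230.0, 214.0], [206.0, 234.0]]
w1 [196 235   7   7  31] [200.  238.7] [[196.0, 235.0], [202.0, 235.0], [202.0, 241.0], [196.0, 241.0]]
t0 [375 175  10  10  37] [379.1 179.2] [[374.0, 182.0], [382.0, 175.0], [384.0, 177.0], [377.0, 185.0]]
t0 [358 183   4   8  16] [359.8 186.8] [[357.0, 184.0], [359.0, 183.0], [362.0, 189.0], [360.0, 190.0]]
ring 230 268 171 211
```

View pics/c1.png

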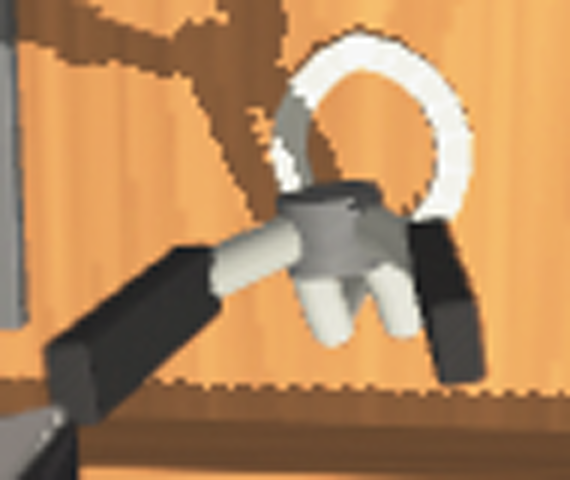

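The crop shows the handle end faces at (75,382) and (457,340), and the ring centred at (372,132) with its lugs towards the bottom (+x). Those give me the grip axis.

```bash
python3 - <<'E'
from h import *
c=lambda x,y:(190+(x-2.5)/6,165+(y-2.5)/6)
A=onz('w1',*c(75,382),.193);B=onz('w1',*c(457,340),.193);R=onz('w1',*c(372,132),.010);R2=onz('t0',310+200/4,150+187/4,.010)
M=(A+B)/2;d=B-A
print('tops',A,B,np.linalg.norm(d),'mid',M,'ring',R,R2,'yaw',np.degrees(np.arctan2(-d[0],d[1])))
J=onz('w1',*c(368,330),.03);print('jaw dir',np.degrees(np.arctan2(*(J-R)[[1,0]])))
print(proj('t0',M),proj('t0',A),proj('t0',B))
E
```

```text
tops [ 0.60600139 -0.18085071  0.193     ] [ 0.58344792 -0.12541612  0.193     ] 0.059846918988918196 mid [ 0.59472466 -0.15313341  0.193     ] ring [ 0.59117183 -0.15533557  0.01      ] [ 0.58881644 -0.15221456  0.01      ] yaw 22.138865884593223
jaw dir 15.51503358138316
[372.59884175 178.49272551] [383.75049938 174.39414604] [361.38006591 182.61524654]
```

Call:
arm_command --commands '[{"tx": 0, "ty": 0, "tz": 0, "yaw": -0.55}, {"tx": 0, "ty": 0, "tz": 0, "yaw": -0.55}, {"tx": -0.14, "ty": -0.48, "tz": 0, "yaw": 0}, {"tx": -0.14, "ty": -0.48, "tz": 0, "yaw": 0}, {"tx": 0, "ty": 0, "tz": 0.4, "yaw": 0}, {"tx": 0, "ty": 0, "tz": 0.4, "yaw": 0}, {"tx": 0, "ty": 0, "tz": 0.4, "yaw": 0}, {"tx": 0, "ty": 0, "tz": 0.4, "yaw": 0}, {"tx": 0, "ty": 0, "tz": 0, "yaw": 0}, {"tx": 0, "ty": 0, "tz": 0, "yaw": 0}, {"tx": 0, "ty": 0, "tz": 0, "yaw": 0}]'

```text
time: 4.2
eef_pos: [0.5942, -0.1542, 0.2236]
tool_rot: [-3.14, 0.003, -2.775]
wrist_force: [-0.4, -0.9, 1.4]
width: 1.0
gripper_force: 0.0
```

```bash
python3 - <<'E'
from h import *
s=env.sense();print(s['time'],s['eef_pos'],s['tool_rot'])
a=shot('wrist','w2.png')
p=s['eef_pos'];print(proj('w2',(p[0],p[1],.163)),proj('w2',(p[0],p[1],.193)),proj('w2',(p[0],p[1],.008)))
cv2.imwrite('pics/c2.png',cv2.resize(a[130:330,150:410],None,fx=3,fy=3,interpolation=cv2.INTER_CUBIC)[:,:,::-1])
E
```

```text
4.2 [ 0.59424911 -0.15418233  0.22357943] [-3.13956400e+00  2.51459499e-03 -2.77512677e+00]
[284.19641138 217.70320506] [284.09427802 229.51273103] [284.48640996 184.09455843]
```

View pics/c2.png

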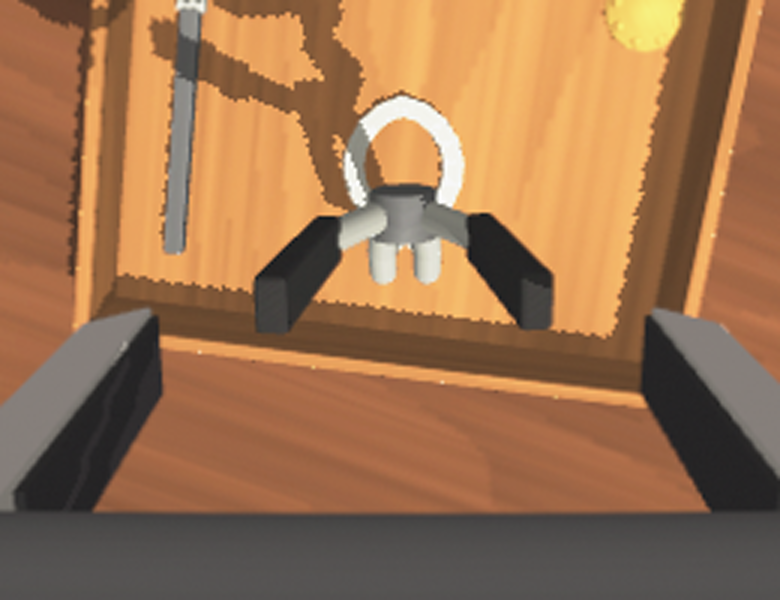

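The view is symmetric: handle tops at (272,303) and (536,300), midpoint within 1 px of the tool axis. I descend and squeeze.

Call:
arm_command --commands '[{"tx": 0, "ty": 0, "tz": 0.4, "yaw": 0}, {"tx": 0, "ty": 0, "tz": 0.4, "yaw": 0}, {"tx": 0, "ty": 0, "tz": 0.4, "yaw": 0}, {"tx": 0, "ty": 0, "tz": 0.4, "yaw": 0}, {"tx": 0, "ty": 0, "tz": 0, "yaw": 0}, {"tx": 0, "ty": 0, "tz": 0, "yaw": 0}]'

```text
time: 4.85
eef_pos: [0.5941, -0.1546, 0.1425]
tool_rot: [-3.141, 0.001, -2.776]
wrist_force: [-0.1, -0.4, 0.2]
width: 0.999
gripper_force: 0.0
```

Call:
arm_command --commands '[{"tx": 0, "ty": 0, "tz": 0, "yaw": 0}, {"tx": 0, "ty": 0, "tz": 0, "yaw": 0}, {"tx": 0, "ty": 0, "tz": 0, "yaw": 0}, {"tx": 0, "ty": 0, "tz": 0, "yaw": 0}, {"tx": 0, "ty": 0, "tz": 0, "yaw": 0}, {"tx": 0, "ty": 0, "tz": 0, "yaw": 0}, {"tx": 0, "ty": 0, "tz": 0, "yaw": 0}, {"tx": 0, "ty": 0, "tz": 0, "yaw": 0}, {"tx": 0, "ty": 0, "tz": 0, "yaw": 0}, {"tx": 0, "ty": 0, "tz": 0, "yaw": 0}, {"tx": 0, "ty": 0, "tz": 0, "yaw": 0}, {"tx": 0, "ty": 0, "tz": 0, "yaw": 0}]' --hand -1 --newtons 45

```text
time: 6.05
eef_pos: [0.5956, -0.1539, 0.1462]
tool_rot: [-3.139, 0.006, -2.775]
wrist_force: [-0.6, 2.8, 11.7]
width: 0.441
gripper_force: 45.0
```

Call:
arm_command --commands '[{"tx": 0, "ty": 0, "tz": -0.2, "yaw": 0}, {"tx": 0, "ty": 0, "tz": -0.26, "yaw": 0}, {"tx": 0, "ty": 0, "tz": -0.26, "yaw": 0}, {"tx": 0, "ty": 0, "tz": -0.26, "yaw": 0}, {"tx": 0, "ty": 0, "tz": -0.26, "yaw": 0}, {"tx": 0, "ty": 0, "tz": -0.26, "yaw": 0}, {"tx": 0, "ty": 0, "tz": -0.26, "yaw": 0}, {"tx": 0, "ty": 0, "tz": -0.26, "yaw": 0}, {"tx": 0, "ty": 0, "tz": -0.26, "yaw": 0}, {"tx": 0, "ty": 0, "tz": -0.26, "yaw": 0}, {"tx": 0, "ty": 0, "tz": -0.2, "yaw": 0}, {"tx": 0, "ty": 0, "tz": 0, "yaw": 0}, {"tx": 0, "ty": 0, "tz": 0, "yaw": 0}, {"tx": 0, "ty": 0, "tz": 0, "yaw": 0}]'

```text
time: 7.45
eef_pos: [0.5934, -0.1543, 0.2774]
tool_rot: [3.14, -0.001, -2.776]
wrist_force: [-0.1, 0.3, -2.8]
width: 0.438
gripper_force: 44.9
```

```bash
python3 - <<'E'
from h import *
s=env.sense();print(s['time'],s['eef_pos'],s['tool_rot'],s['width'])
a=shot('wrist','w3.png');b=shot('scene','s3.png');shot('top','t3.png')
p=s['eef_pos']
for f in('w3','s3','t3'):print(f,proj(f,p-[0,0,.136]))
w=cv2.resize(a[150:330,180:380],None,fx=2.5,fy=2.5,interpolation=cv2.INTER_CUBIC)
q=cv2.resize(b[130:280,140:260],None,fx=2.5,fy=2.5,interpolation=cv2.INTER_CUBIC)
o=np.zeros((450,800,3),np.uint8);o[:,:500]=w;o[:375,500:]=q
cv2.imwrite('pics/c3.png',o[:,:,::-1])
E
```

```text
7.45 [ 0.59339841 -0.15434449  0.27742122] [ 3.14033031e+00 -1.32990073e-03 -2.77577859e+00] 0.43750609501194426
w3 [283.90801017 197.97142675]
s3 [210.90698443 229.33518302]
t3 [369.27024383 184.03693118]
```

View pics/c3.png

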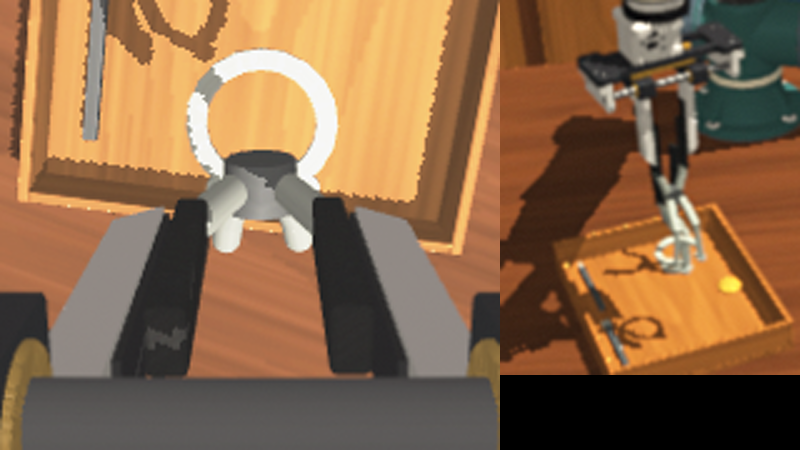

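The pliers are held and the ring is spread and clear, seen round at crop (262,122), on the tool axis. The scene crop shows them hanging upright. Now I locate the stub by fitting the wooden platter's circle in the top and scene pictures.

```bash
cat >> h.py <<'E'
def platter(f,box,z=.056):
    from scipy.optimize import least_squares
    x0,x1,y0,y1=box; im=cv2.imread(f'pics/{f}.png'); h=cv2.cvtColor(im,cv2.COLOR_BGR2HSV); m=np.zeros(h.shape[:2],np.uint8)
    m[y0:y1,x0:x1]=(cv2.inRange(h,(8,90,150),(30,255,255))>0)[y0:y1,x0:x1]
    m=cv2.morphologyEx(m,cv2.MORPH_OPEN,np.ones((3,3)))
    c=max(cv2.findContours(m,cv2.RETR_EXTERNAL,cv2.CHAIN_APPROX_NONE)[0],key=cv2.contourArea)[:,0]
    c=cv2.convexHull(c)[:,0]
    P=np.array([onz(f,*p,z)[:2] for p in c.astype(float)])
    r=least_squares(lambda q:np.hypot(*(P-q[:2]).T)-q[2],[*P.mean(0),.09],loss='soft_l1',f_scale=.001)
    e=np.hypot(*(P-r.x[:2]).T)-r.x[2]; return r.x,np.abs(e).max()
E
python3 - <<'E'
from h import *
for f,b in(('t0',(180,256,186,258)),('t3',(180,256,186,258)),('s0',(292,356,205,250)),('s3',(292,356,205,250)),('w1',(470,560,130,270))):
    print(f,platter(f,b))
E
```

```text
t0 (array([0.52253491, 0.2595954 , 0.11818282]), np.float64(0.023547469162658693))
t3 (array([0.52225741, 0.25768745, 0.11717358]), np.float64(0.024988566039337842))
s0 (array([0.50273722, 0.24448745, 0.0952516 ]), np.float64(0.0261464004985983))
s3 (array([0.5040191 , 0.2481411 , 0.09717245]), np.float64(0.04583901936611043))
w1 (array([0.51945276, 0.22861428, 0.08663928]), np.float64(0.034694822290940217))
```

Call:
arm_command --commands '[{"tx": -0.04, "ty": 0.25, "tz": 0, "yaw": 0}, {"tx": -0.07, "ty": 0.5, "tz": 0, "yaw": 0}, {"tx": -0.07, "ty": 0.5, "tz": 0, "yaw": 0}, {"tx": -0.07, "ty": 0.5, "tz": 0, "yaw": 0}, {"tx": -0.07, "ty": 0.5, "tz": 0, "yaw": 0}, {"tx": -0.07, "ty": 0.5, "tz": 0, "yaw": 0}, {"tx": -0.07, "ty": 0.5, "tz": 0, "yaw": 0}, {"tx": -0.07, "ty": 0.5, "tz": 0, "yaw": 0}, {"tx": -0.07, "ty": 0.5, "tz": 0, "yaw": 0}, {"tx": -0.07, "ty": 0.5, "tz": 0, "yaw": 0}, {"tx": -0.07, "ty": 0.5, "tz": 0, "yaw": 0}, {"tx": -0.07, "ty": 0.5, "tz": 0, "yaw": 0}, {"tx": -0.07, "ty": 0.5, "tz": 0, "yaw": 0}, {"tx": -0.07, "ty": 0.5, "tz": 0, "yaw": 0}, {"tx": -0.07, "ty": 0.5, "tz": 0, "yaw": 0}, {"tx": -0.07, "ty": 0.5, "tz": 0, "yaw": 0}, {"tx": -0.04, "ty": 0.15, "tz": 0, "yaw": 0}, {"tx": 0, "ty": 0, "tz": 0, "yaw": 0}, {"tx": 0, "ty": 0, "tz": 0, "yaw": 0}, {"tx": 0, "ty": 0, "tz": 0, "yaw": 0}]'

```text
time: 9.6
eef_pos: [0.5054, 0.2337, 0.2785]
tool_rot: [-3.141, -0.0, -2.777]
wrist_force: [0.3, 0.7, -1.9]
width: 0.442
gripper_force: 44.9
```

```bash
python3 - <<'E'
from h import *
s=env.sense();print(s['time'],s['eef_pos'],s['tool_rot'],s['width'])
a=shot('wrist','w4.png');b=shot('scene','s4.png');shot('top','t4.png')
p=s['eef_pos']
for f in('w4','s4','t4'):print(f,proj(f,p-[0,0,.137]),proj(f,(p[0],p[1],.093)))
w=cv2.resize(a[110:260,190:380],None,fx=3,fy=3,interpolation=cv2.INTER_CUBIC)
q=cv2.resize(b[160:260,285:360],None,fx=3,fy=3,interpolation=cv2.INTER_CUBIC)
o=np.zeros((450,800,3),np.uint8);o[:,:570]=w;o[:300,570:795]=q
cv2.imwrite('pics/c4.png',o[:,:,::-1])
E
```

```text
9.6 [0.50539341 0.23365405 0.27848855] [-3.14116669e+00 -4.69497913e-05 -2.77713717e+00] 0.4424921097047237
w4 [284.15412924 197.57764342] [284.18798127 188.901773  ]
s4 [324.01995144 201.81281483] [323.25019329 213.73127479]
t4 [215.34516292 213.56256494] [217.52391489 216.92037613]
```

View pics/c4.png

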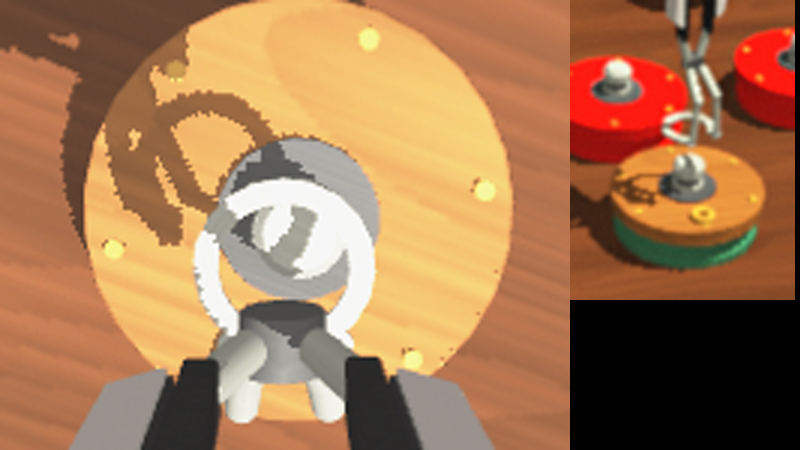

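Crop: ring outer edge x 193–377, top 178. Washer centre about (299,217), platter centre about (298,209), stub top about (300,240). The stub is visible through the ring, so I now fit circles with radial edge searches.

```bash
cat >> h.py <<'E'
from scipy.ndimage import map_coordinates
from scipy.optimize import least_squares
def circ(f,c,z,r0,r1,angs,ch='s',n=60):
    """radial strongest-edge circle at height z in world; returns centre,R,rms"""
    im=cv2.cvtColor(cv2.imread(f'pics/{f}.png'),cv2.COLOR_BGR2HSV)['hsv'.index(ch)==0 and slice(None) or slice(None)]
    im=im[:,:,'hsv'.index(ch)].astype(float); rr=np.linspace(r0,r1,n); P=[]
    for a in np.radians(angs):
        uv=np.array([proj(f,(c[0]+r*np.cos(a),c[1]+r*np.sin(a),z)) for r in rr])
        v=map_coordinates(im,[uv[:,1],uv[:,0]],order=1); g=np.abs(v[4:]-v[:-4])
        if g.max()>25: r=rr[np.argmax(g)+2]; P.append([c[0]+r*np.cos(a),c[1]+r*np.sin(a)])
    P=np.array(P); q=least_squares(lambda q:np.hypot(*(P-q[:2]).T)-q[2],[*c,(r0+r1)/2],loss='soft_l1',f_scale=.0007)
    e=np.hypot(*(P-q.x[:2]).T)-q.x[2]; return q.x.round(4),np.median(abs(e)).round(5),len(P)
E
python3 - <<'E'
from h import *
# wrist image: up in image = towards robot = tool +x at -159 deg
up=-159
c=onz('w4',289.5,182,.060)[:2];print('washer c0',c)
A=up+np.arange(-120,121,6)
c0=c
for ch in 'sv':
  print('washer',ch,circ('w4',c0,.060,.027,.041,A,ch))
  print('platter',ch,circ('w4',c0,.056,.078,.102,up+np.arange(-115,116,5),ch))
r=onz('w4',285,198.5,.141)[:2]
for ch in 'sv': print('ring outer',ch,circ('w4',r,.141,.027,.038,up+np.arange(-100,101,5),ch))
print('TCP',env.sense()['eef_pos'])
# stub in top views before pliers arrived
t=cv2.imread('pics/t0.png')
for ch in 'sv':
  print('top washer',ch,circ('t0',c0,.060,.027,.041,np.arange(0,360,6),ch),'platter',circ('t0',c0,.056,.08,.1,np.arange(0,360,5),ch))
  print('scene platter',ch,circ('s0',c0,.056,.08,.1,np.arange(90,271,5),ch))
E
```

```text
washer c0 [0.50052516 0.23880399]
washer s (array([0.5026, 0.2385, 0.034 ]), np.float64(0.00028), 39)
platter s (array([0.4981, 0.2236, 0.0789]), np.float64(0.0), 3)
washer v (array([0.5014, 0.2371, 0.0339]), np.float64(0.00043), 38)
platter v (array([0.5021, 0.2387, 0.0895]), np.float64(0.00021), 47)
ring outer s (array([0.5012, 0.2333, 0.0304]), np.float64(0.00137), 27)
ring outer v (array([0.5078, 0.2341, 0.0309]), np.float64(0.00031), 31)
TCP [0.5054459  0.23375897 0.27850339]Traceback (most recent call last):
  File "<stdin>", line 16, in <module>
  File "h.py", line 43, in circ
    P=np.array(P); q=least_squares(lambda q:np.hypot(*(P-q[:2]).T)-q[2],[*c,(r0+r1)/2],loss='soft_l1',f_scale=.0007)
                     ~~~~~~~~~~~~~^^^^^^^^^^^^^^^^^^^^^^^^^^^^^^^^^^^^^^^^^^^^^^^^^^^^^^^^^^^^^^^^^^^^^^^^^^^^^^^^^^
    return func(*args, **kwargs)
    vector_fun = VectorFunction(
        fun_wrapped,
    ...<6 lines>...
        workers=workers
    )
    self._update_fun()
    ~~~~~~~~~~~~~~~~^^
    self.f = self.fun_wrapped(xp_copy(self.x))
             ~~~~~~~~~~~~~~~~^^^^^^^^^^^^^^^^^
    return np.atleast_1d(self.fun(x))
                         ~~~~~~~~^^^
    return self.f(x, *self.args, **self.kwargs)
           ~~~~~~^^^^^^^^^^^^^^^^^^^^^^^^^^^^^^
  File "h.py", line 43, in <lambda>
    P=np.array(P); q=least_squares(lambda q:np.hypot(*(P-q[:2]).T)-q[2],[*c,(r0+r1)/2],loss='soft_l1',f_scale=.0007)
                                                       ~^~~~~~
ValueError: operands could not be broadcast together with shapes (0,) (2,)
```

Stub axis in the wrist view is about (0.5022, 0.2387), with washer and platter agreeing. The ring is near (0.507, 0.234). I correct sideways and come down to just above the stub top, where parallax is small.

Call:
arm_command --commands '[{"tx": 0.06, "ty": 0.12, "tz": 0, "yaw": 0}, {"tx": 0, "ty": 0, "tz": 0.16, "yaw": 0}, {"tx": 0, "ty": 0, "tz": 0.16, "yaw": 0}, {"tx": 0, "ty": 0, "tz": 0.16, "yaw": 0}, {"tx": 0, "ty": 0, "tz": 0.1, "yaw": 0}, {"tx": 0, "ty": 0, "tz": 0, "yaw": 0}, {"tx": 0, "ty": 0, "tz": 0, "yaw": 0}, {"tx": 0, "ty": 0, "tz": 0, "yaw": 0}]'

```text
time: 10.55
eef_pos: [0.5005, 0.2392, 0.25]
tool_rot: [3.142, 0.001, -2.776]
wrist_force: [0.2, -0.3, -3.6]
width: 0.438
gripper_force: 44.9
```

```bash
cat >> h.py <<'E'
def ringfit(f,z,box,up=-159,span=100):
    x0,x1,y0,y1=box; h=cv2.cvtColor(cv2.imread(f'pics/{f}.png'),cv2.COLOR_BGR2HSV)
    m=np.zeros(h.shape[:2],np.uint8); m[y0:y1,x0:x1]=((h[:,:,1]<40)&(h[:,:,2]>200))[y0:y1,x0:x1]
    hull=cv2.convexHull(np.argwhere(m)[:,::-1].astype(np.int32))[:,0]
    P=np.array([onz(f,*p,z)[:2] for p in hull.astype(float)]); c=P.mean(0)
    for _ in range(3):
        d=P-c; a=(np.degrees(np.arctan2(d[:,1],d[:,0]))-up+180)%360-180; Q=P[abs(a)<span]
        q=least_squares(lambda q:np.hypot(*(Q-q[:2]).T)-q[2],[*c,.031],loss='soft_l1',f_scale=.0007).x; c=q[:2]
    return q.round(4),len(Q),np.median(abs(np.hypot(*(Q-c).T)-q[2])).round(5)
E
python3 - <<'E'
from h import *
s=env.sense();p=s['eef_pos'];print(s['time'],p,s['wrist_force'],s['width'])
a=shot('wrist','w5.png')
b=shot('scene','s5.png');shot('top','t5.png')
A=-159+np.arange(-110,111,5)
print('w4 ring',ringfit('w4',.141,(245,320,160,215)))
print('w5 ring',ringfit('w5',p[2]-.1375,(245,320,160,215)))
c0=(.5022,.2387)
for ch in 'sv': print('washer',circ('w5',c0,.060,.027,.041,A,ch))
print('platter',circ('w5',c0,.056,.078,.102,A,'v'))
for P in((.5022,.2387,.093),(p[0],p[1],p[2]-.1375)): print(proj('w5',P))
w=cv2.resize(a[140:250,220:350],None,fx=5,fy=5,interpolation=cv2.INTER_CUBIC)
cv2.imwrite('pics/c5.png',w[:,:,::-1])
E
```

```text
10.55 [0.50045866 0.23921385 0.24995931] [ 0.21722715 -0.33580882 -3.62828883] 0.438023577324802
w4 ring (array([0.5066, 0.2345, 0.0299]), 15, np.float64(0.00022))
w5 ring (array([0.5018, 0.2401, 0.0299]), 16, np.float64(0.00021))
washer (array([0.503 , 0.2392, 0.0346]), np.float64(0.00043), 45)
washer (array([0.5001, 0.2362, 0.0325]), np.float64(0.00103), 40)
platter (array([0.5022, 0.239 , 0.0895]), np.float64(0.00016), 45)
[283.04657116 194.92686141]
[284.08221634 197.35689498]
```

View pics/c5.png

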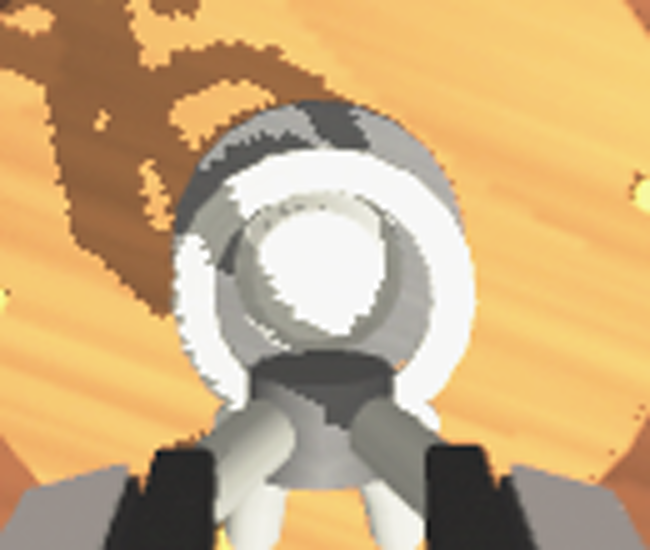

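Crop: ring outer x 173–473 (centre 323), stub sides x 236–400 (centre 318). The ring is about 1.2 mm off along the tool's y, which agrees with the fits. I correct that and check the ring's height numerically in the scene view.

Call:
arm_command --commands '[{"tx": 0, "ty": -0.022, "tz": 0, "yaw": 0}, {"tx": 0, "ty": 0, "tz": 0.06, "yaw": 0}, {"tx": 0, "ty": 0, "tz": 0, "yaw": 0}, {"tx": 0, "ty": 0, "tz": 0, "yaw": 0}, {"tx": 0, "ty": 0, "tz": 0, "yaw": 0}]'

```text
time: 11.2
eef_pos: [0.5006, 0.2381, 0.2464]
tool_rot: [3.142, -0.0, -2.776]
wrist_force: [-0.1, -0.1, -1.9]
width: 0.439
gripper_force: 44.9
```

```bash
python3 - <<'E'
from h import *
s=env.sense();p=s['eef_pos'];print(s['time'],p,s['wrist_force'],s['width'])
shot('wrist','w6.png');shot('scene','s6.png')
print('w6 ring',ringfit('w6',p[2]-.138,(245,320,160,215)))
A=-159+np.arange(-110,111,5)
print('platter',circ('w6',(.5022,.239),.056,.078,.102,A,'v'))
TH=np.linspace(0,2*np.pi,181)
for f,c in(('s4',(.5066,.2345)),('s5',(.5018,.2401))):
    tz={'s4':.2785,'s5':.250}[f]; z=tz-.138
    im=cv2.imread(f'pics/{f}.png');h=cv2.cvtColor(im,cv2.COLOR_BGR2HSV)
    E=np.array([proj(f,(c[0]+.0305*np.cos(t),c[1]+.0305*np.sin(t),z)) for t in TH])
    l,r=E[E[:,0].argmin()],E[E[:,0].argmax()]
    x0,x1,y0,y1=int(l[0])-4,int(r[0])+5,int(E[:,1].min())-5,int(E[:,1].max())+6
    print(f,'pred L',l.round(1),'R',r.round(1),'rows',E[:,1].min().round(1),E[:,1].max().round(1),'px/mm z',(proj(f,(*c,z))-proj(f,(*c,z+.001)))[1].round(2))
    print('cols',x0,'row0',y0); print('\n'.join(f'{y0+i} '+''.join('#' if (q[1]<60 and q[2]>150) else '.' for q in row) for i,row in enumerate(h[y0:y1,x0:x1])))
E
```

```text
11.2 [0.50059048 0.23809955 0.24644266] [-0.11071223 -0.06326279 -1.93182085] 0.4389215155117911
w6 ring (array([0.5021, 0.2389, 0.03  ]), 15, np.float64(0.00023))
platter (array([0.5021, 0.2388, 0.0895]), np.float64(0.0002), 45)
s4 pred L [315.3 201.9] R [333.4 202.7] rows 197.5 207.1 px/mm z 0.25
cols 311 row0 192
192 ...............###.....#...
193 ................##.........
194 ................##.........
195 ...........................
196 ...........................
197 ...........................
198 .........#########.........
199 ......#######...####.......
200 ......###.........####.....
201 ......#............####....
202 .....##.............##.....
203 .....###............##.#...
204 .....####..............#...
205 .......####............#...
206 .........#####.............
207 ...........##..............
208 ..............#............
209 ...........................
210 ...........................
211 ...........................
212 ..........##.####..........
s5 pred L [316.2 208.1] R [334.  208.8] rows 203.6 213.3 px/mm z 0.24
cols 312 row0 198
198 ...............##.....#...
199 ...............###........
200 ................#.........
201 ..........................
202 ..........................
203 ................#.........
204 ........#######.##........
205 ......########..####......
206 ......###........#####....
207 ......#............###....
208 ......#............###....
209 .....##........#....##....
210 ......##..................
211 .......##.............#...
212 ........######.#..........
213 ..........###.###.........
214 ..........#######.........
215 ...........#..............
216 ............##............
217 ...........#####..........
218 .............##...........
```

Ring and stub now coincide within 0.2 mm, at (0.5021, 0.2389) against (0.5021, 0.2388). The scene rows agree with the assumed height. Now a slow descent.

Call:
arm_command --commands '[{"tx": 0, "ty": 0, "tz": 0.08, "yaw": 0}, {"tx": 0, "ty": 0, "tz": 0.08, "yaw": 0}, {"tx": 0, "ty": 0, "tz": 0.08, "yaw": 0}, {"tx": 0, "ty": 0, "tz": 0.08, "yaw": 0}, {"tx": 0, "ty": 0, "tz": 0.08, "yaw": 0}, {"tx": 0, "ty": 0, "tz": 0, "yaw": 0}, {"tx": 0, "ty": 0, "tz": 0, "yaw": 0}]'

```text
time: 12.0
eef_pos: [0.5005, 0.2381, 0.2263]
tool_rot: [3.141, -0.0, -2.776]
wrist_force: [0.1, -0.9, -1.8]
width: 0.438
gripper_force: 44.9
```

```bash
python3 - <<'E'
from h import *
s=env.sense();p=s['eef_pos'];print(s['time'],p,s['wrist_force'],s['wrist_torque'],s['width'])
shot('wrist','w7.png')
print('ring',ringfit('w7',p[2]-.138,(245,320,160,215)))
A=-159+np.arange(-110,111,5)
print('platter',circ('w7',(.5022,.239),.056,.078,.102,A,'v'))
E
```

```text
12.0 [0.50053484 0.23812186 0.22633434] [ 0.08120913 -0.94058206 -1.83500094] [0.01200001 0.06882553 0.01974051] 0.4383864751299284
ring (array([0.502 , 0.239 , 0.0301]), 15, np.float64(0.00027))
platter (array([0.5022, 0.2389, 0.0896]), np.float64(0.00014), 45)
```

Call:
arm_command --commands '[{"tx": 0, "ty": 0, "tz": 0.07, "yaw": 0}, {"tx": 0, "ty": 0, "tz": 0.07, "yaw": 0}, {"tx": 0, "ty": 0, "tz": 0.07, "yaw": 0}, {"tx": 0, "ty": 0, "tz": 0.07, "yaw": 0}, {"tx": 0, "ty": 0, "tz": 0.06, "yaw": 0}, {"tx": 0, "ty": 0, "tz": 0, "yaw": 0}, {"tx": 0, "ty": 0, "tz": 0, "yaw": 0}, {"tx": 0, "ty": 0, "tz": 0, "yaw": 0}, {"tx": 0, "ty": 0, "tz": 0, "yaw": 0}]'

```text
time: 12.95
eef_pos: [0.5007, 0.2382, 0.2098]
tool_rot: [3.142, 0.001, -2.776]
wrist_force: [-0.4, -0.1, -2.9]
width: 0.442
gripper_force: 44.9
```

```bash
python3 - <<'E'
from h import *
s=env.sense();p=s['eef_pos'];print(s['time'],p,s['wrist_force'],s['wrist_torque'],s['width'])
shot('wrist','w8.png')
f='s8';im=shot('scene','s8.png')[:,:,::-1]
print('ring',ringfit('w8',p[2]-.138,(245,320,160,215)))
A=-159+np.arange(-110,111,5)
print('platter',circ('w8',(.5022,.239),.056,.078,.102,A,'v'))
h=cv2.cvtColor(np.ascontiguousarray(im),cv2.COLOR_BGR2HSV)
for z in(.067,.071,.075):
    E=np.array([proj(f,(.502+.0305*np.cos(t),.239+.0305*np.sin(t),z)) for t in np.linspace(0,6.28,181)]);print(z,E.min(0),E.max(0))
print('\n'.join(f'{208+i} '+''.join('#' if (q[1]<60 and q[2]>150) else '.' for q in row) for i,row in enumerate(h[208:232,310:340])))
E
```

```text
12.95 [0.50074123 0.23817607 0.20979961] [-0.36828548 -0.05650559 -2.90250646] [-0.00460436  0.05743635  0.0044007 ] 0.4417427938672856
ring (array([0.5025, 0.2394, 0.0302]), 16, np.float64(0.00018))
platter (array([0.5021, 0.2389, 0.0895]), np.float64(0.0002), 45)
0.067 [315.29478858 214.3695761 ] [332.8452113  224.29209908]
0.071 [315.3466138  213.42652944] [332.92047587 223.333775  ]
0.075 [315.39853846 212.48101594] [332.99588122 222.37283163]
208 ................##.....#......
209 ................##............
210 .................#............
211 ..............#..#............
212 ...........#######............
213 ............#######...........
214 .............##..###..........
215 .......########..####.........
216 .......##..#####..#####.......
217 .............###....###.......
218 ......##............###.......
219 ......###...........####......
220 ......#####.......#....#......
221 ........######....#....#......
222 ..........#####...............
223 ..............................
224 ...............#..............
225 ..............................
226 ..............................
227 ..............................
228 ..............................
229 ..............................
230 ..............................
231 ..............................
```

The ring is at groove height (about 0.072 m) and centred within about 0.6 mm. The wrist carries only the pliers' weight, so there is no contact. Handing in.

```bash
python3 -c "
from cell import env
print(env.sign_off())"
```

```text
the job is handed in; nothing more can be done
None
```

The job is handed in at about 13 s of the 48 s limit: the larger ring is held spread around the stub, about 1 mm above the groove's centre height and 0.6 mm off-centre by my measurements, with no sign of contact; no verdict came back.

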